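# Clamp the tooling ball and show it to the camera in the tilting mirror

## Robot

A 6-joint arm with a two-finger parallel gripper is mounted at the origin on a cart in front of the work surface, level with it; the furniture and walls round the work are solid. World frame = base frame: x ahead of the robot, y to its left, z up, the work surface at z = 0. Lengths are in m, angles in rad, forces in N, time in s.
With the tool pointing down it reaches from about 0.375 to 0.9 m from the base axis. Payload 3.1 kg.
Tool frame: the origin (TCP) lies at the centre of the arm's flange, where the gripper is bolted on; the fingertips stand 182 mm ahead of it and the grasp point (between the pads) lies 164 mm ahead of it; z points along the fingers, y is the line along which they close (so a half turn about z gives the same grasp; the last joint's range is limited). The gripper opens to 87 mm and grips with 3 to 60 N. Pads are 19 mm wide; open, the fingers measure 117 mm over their backs; the gripper's body (75 mm by 190 mm) begins 51 mm behind the grasp point.
Start: joints at [-0.178, 0.527, 1.433, -0, 1.181, -0.178], TCP at [0.625, 0, 0.405] pointing down, gripper open.
Joint ranges: [-3.08, 3.08], [-0.75, 2.2], [0.22, 2.44], [-1.43, 4.57], [0, 2.65], [-2.85, 2.85]. Speed limits (rad/s): [2.79, 2.79, 3.14, 3.14, 3.14, 3.14].

## Interface

Orientations are given as a unit quaternion [x, y, z, w].
In Python, from rig import * gives the robot as it stands.
- The arm moves only by the tool move_arm, never from a script. Its argument "commands" is a list that holds one entry, the list of rows, each a list of 6 numbers: the shift along the tool's x, y, z in units of 40 mm (1.0 is 40 mm), then the turn, a rotation vector about the tool's x, y, z in rad. A call has 1 to 12 rows; each row is the pose to reach, as a shift and turn from the pose commanded when the call began, along the tool's axes at that moment; what a row does not reach only later rows make up. A row lasts 1/8 s, in which the tool goes at most 62.5 mm and 10.7 degrees, less where a joint would pass 70% of its speed; a pose out of reach is approached as far as the arm can. A call with a gripper value outside its range is refused whole. "claw" is the closure, from -1 (fully open) to 1 (shut), so that 0 is half open, set as the call begins (left out, the last holds). The fingers move at their own pace and stop on an object; "squeeze" is the grip in N (left out, the last holds). Time passes only in rows, so rows that repeat a pose let the fingers close. It gives the time, the measured TCP pose, the force, the opening and the grip force at its end, in the units of the state.
- get_obs(): the state, without advancing time (a new reading comes with each control period).
- camera(name): name is "scene" or "side" or "wrist"; returns a dict with "pixels" (480x640x3 uint8, blue, green, red), "range_z" (480x640 float32, m along the optical axis (not along the pixel's ray), 0 where there is no reading), "camera_matrix" (3x3 intrinsics, pixels), "D" ([k1, k2, p1, p2, k3] as OpenCV has them; the pictures are not rectified), "extrinsics" (4x4, takes a point from world to camera coordinates). Camera axes: x right, y up, looking along -z (the intrinsics and any distortion apply to the point x, -y, -z); pixel columns grow to the right and rows downward; lengths in m; the calibration is good to about 2 mm. A picture is of the moment at which its call begins.
- hand_in(): hands the job in; it is judged then, once.
The state is a dict: "time": time; "q": joint angles; "joint_velocities": joint speeds; "joint_torque": joint torques, N m; "position": TCP position; "tool_rot": TCP orientation; "ft_force": force on the tool from outside, world axes, zero at the start; "moment": the same for the moment, N m; "grip_width": finger opening in m; "grip_force": force on a finger pad.
Only numpy, scipy, OpenCV 4.12 (cv2) and the standard library are available. Lean on these libraries where they do the work, as an engineer would, in place of code of your own. Each camera call takes 0.05 s, during which the arm holds its last target. There are 200 camera calls.

## Task

Close the vice on the tooling-ball block by sliding its loose jaw all the way home, so the block is held between both jaws. Then turn the spring-returned mirror on the camera stand by the fin on its top until the camera, looking into the mirror, sees the ball in the middle of its view, and finish while still holding the mirror still at that angle, without letting go. Leave the gear, the flange and the gauge block where they are.

Things in the scene. Friction and masses are not known exactly. Their poses are not given: they have to be found in the camera images.
- stand: Fixed camera and mirror stand: aluminium foot plate 195x70x12 mm with two posts, one with the mirror, one with the camera. Origin on the work surface below the mirror's upright turning axis, z up. The plate reaches from x = -160 to +35 mm; the camera is on the -x side (towards the robot).
- lens (a point): Front of the lens of the small black video camera (50x36x36 mm, top 103 mm above the surface), 76 mm from the mirror axis and 85 mm above the surface. The camera looks level along the stand's +x, straight at the mirror's centre.
- mirror: Flat upright mirror, 52 mm wide, 48 mm high. Origin at the centre of its silvered face, on the turning axis, 85 mm above the surface; the face looks along its own -x. At rest its axes are the stand's: it faces the camera. Turns up to 1.35 rad either way about z; a weak spring (0.04 N m/rad) returns it to rest when let go. The camera sees the ball when the face's normal halves the angle between lens and ball.
- fin (a point): Centre of the aluminium fin on top of the mirror, by which it is turned: 40 mm long along the mirror's x, 10 mm thick along its y, 34 mm high (128 to 162 mm above the surface, this point at 145), centred on the turning axis, on a 12 mm neck. The mirror plate below ends at 109 mm.
- sight_line (a point): Where the camera looks by way of the mirror (calculated, nothing to see or touch): origin at the mirror's centre; x points along the middle of the camera's view after reflection, level, z up. It turns twice as far as the mirror; at rest it points back at the camera. The ball counts as in the middle of the view when it lies on this frame's +x side with |y| under 18 mm.
- vice: Ground steel toolmaker's vice, 168x61x58 mm, fixed, left or right of the camera stand. Origin at the centre of its underside; x along its length to the screw end (turned towards the robot), z up. Fixed jaw at the -x end, inner face at x = -59 mm, 58 mm high. Bed 30 mm high. Screw boss from x = 49 mm on, 46 mm high; the screw does not turn. The loose jaw slides on the bed along x.
- vice_jaw (a joint): Gap between the jaws in m: 0 shut, 0.040 fully open; grows towards the vice's +x. Friction about 3 N; the jaw stays where it is left. With the 20 mm block clamped it reads 0.020; home is under 0.0215.
- jaw_back (a point): On the back face of the loose jaw (the face to push towards the vice's -x), at mid width, 30 mm above the surface, level with the bed. From here the jaw reaches 32 mm towards the fixed jaw; it is 60 mm wide along the vice's y and stands from 30 to 58 mm above the surface.
- ball_block: Loose steel block 20x44x22 mm (x, y, z), about 0.2 kg, standing on the vice's bed between the jaws; a thin 8 mm stem on top carries a 16 mm steel ball. Origin at the centre of its underside. Its 20 mm x direction is the one to be clamped.
- ball (a point): Centre of the 16 mm steel ball, 55 mm above the block's underside, 85 mm above the surface.
- gear: Bystander: loose spur gear, 51 mm across, 20 mm high; origin under its centre.
- flange: Bystander: loose turned flange, 70 mm across, 9 mm thick, with a 32 mm boss 31 mm high; origin under its centre.
- gauge_block: Bystander: loose steel gauge block 30x9x25 mm standing on its long edge; origin under its centre.
- pad: Bystander: notepad 150x104x11 mm, lying on the other side of the stand from the vice; origin under its centre.
Mind the look-alikes: they are no part of the job. What is shaped like the ball_block but green or orange is not meant.

How it is judged:
On the way, in this order (a step that is already met when the one before it is completed fails the run):
1. the block is clamped between both jaws (value of joint vice_jaw below 0.0215 m and x of ball_block in the frame of vice between -0.052 and -0.0465 m and z of ball_block in the frame of vice below 0.033 m and angle between ball_block's own z axis and vertical below 0.08 rad), for 0.2 s.
2. the mirror is held so that the camera sees the ball (y of ball in the frame of sight_line between -0.018 and 0.018 m and x of ball in the frame of sight_line above 0.05 m and contact force between the fingers and mirror above 0.5 N), for 0.2 s.
At the end, for the whole second after the job is handed in: The vice jaw is home (opening under 21.5 mm) with the block upright on the bed against the fixed jaw; the ball's centre lies within 18 mm sideways of the camera's reflected line of sight; the fingers press on the mirror (over 0.5 N), which stands still (under 0.1 rad/s) (all of step 1 and all of step 2 and angular speed of mirror below 0.1 rad/s); the arm keeps its last pose, push and grip.
It fails at once if the gear was moved more than 30 mm (distance of gear from where it was at the start of the episode above 0.03 m).
It fails at once if the flange was moved more than 30 mm (distance of flange from where it was at the start of the episode above 0.03 m).
It fails at once if the gauge block was moved more than 30 mm (distance of gauge_block from where it was at the start of the episode above 0.03 m).
It also fails if it takes over 48 s, if anything falls off the work surface, if the arm or the gripper's body presses on something with over 40 N, if the wrist force passes 120 N, or if a joint passes its speed limit or range.

## Working session

There is one attempt and no reset: what is moved stays moved. The work goes in short steps, Python scripts to look and compute and a tool call to move; the robot and the scene stay as the last step left them, time stands still between calls to the robot, and variables do not carry over. Pictures are saved under pics/ and viewed, at most 10 in all, crops included, and the job is handed in when it is done.

Besides the shell and the picture viewer there is one more tool, called after "Emit:" as name(argument=value, ...), one argument or row to a line, values as JSON. move_arm: Moves the arm, as the interface text tells. Its arguments: {"type":"object","properties":{"commands":{"type":"array","items":{"type":"array","items":{"type":"array","items":{"type":"number"}}}},"claw":{"type":"number"},"squeeze":{"type":"number"}},"required":["commands"]}

```bash
mkdir -p pics; cat > h.py <<'E'
from rig import *
import numpy as np, cv2
def snap(n):
    c=camera(n); np.savez(f'/tmp/{n}.npz',**{k:np.asarray(v) for k,v in c.items()}); return c
def load(n): return dict(np.load(f'/tmp/{n}.npz'))
def ray(c,u,v):
    p=cv2.undistortPoints(np.array([[[u,v]]],float),c['camera_matrix'],c['D'])[0,0]
    E=c['extrinsics'];R=E[:3,:3];o=-R.T@E[:3,3]
    return o,R.T@np.array([p[0],-p[1],-1.0])
def onz(c,u,v,z):
    o,d=ray(c,u,v); return o+d*(z-o[2])/d[2]
def cloud(c):
    h,w=c['range_z'].shape
    u,v=np.meshgrid(np.arange(w),np.arange(h))
    p=cv2.undistortPoints(np.stack([u,v],-1).reshape(-1,1,2).astype(float),c['camera_matrix'],c['D'])[:,0]
    z=c['range_z'].reshape(-1)
    P=np.stack([p[:,0]*z,-p[:,1]*z,-z],1)
    E=c['extrinsics']; W=(P-E[:3,3])@E[:3,:3]
    W[z==0]=np.nan
    return W.reshape(h,w,3)
E
python3 - <<'E'
from h import *
for n in ['scene','side','wrist']:
    c=snap(n); cv2.imwrite(f'pics/{n}0.png',c['pixels']); E=c['extrinsics']; print(n,-E[:3,:3].T@E[:3,3], (c['range_z']>0).mean())
o=get_obs();print(o)
E
```

```text
scene [0.16537681 0.74378005 0.7172215 ] 0.9960807291666667
side [0.70625121 0.70181002 0.91474365] 0.9961751302083334
wrist [0.62388228 0.08174267 0.38458227] 0.9960286458333333
{'time': 0.15, 'q': array([-1.78487973e-01,  5.28277980e-01,  1.43360464e+00,  2.02481593e-05,
        1.18138232e+00, -1.78504809e-01]), 'joint_velocities': array([-0.00010619, -0.00392725, -0.00382687, -0.00046759, -0.00138402,
       -0.00010375]), 'joint_torque': array([ 9.14956272e-04, -4.40429199e+01, -1.76841742e+01,  6.33679633e-02,
        5.52540855e-02, -1.06930895e-04]), 'position': array([6.24744502e-01, 8.54207458e-05, 4.03981653e-01]), 'tool_rot': array([ 7.07103305e-01,  7.07109763e-01, -4.69181637e-04, -6.92162189e-04]), 'ft_force': array([-0.27827213, -0.96479493,  1.05947748]), 'moment': array([0.00386197, 0.00972954, 0.02271205]), 'grip_force': 0.0, 'grip_width': 0.08714200316735063}
```

View pics/scene0.png

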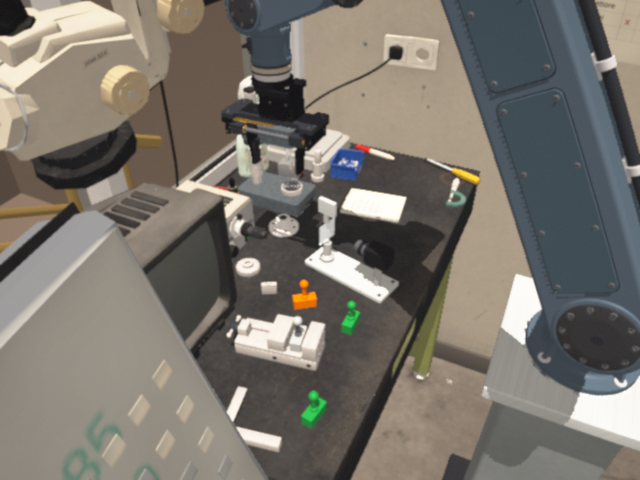

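View pics/side0.png

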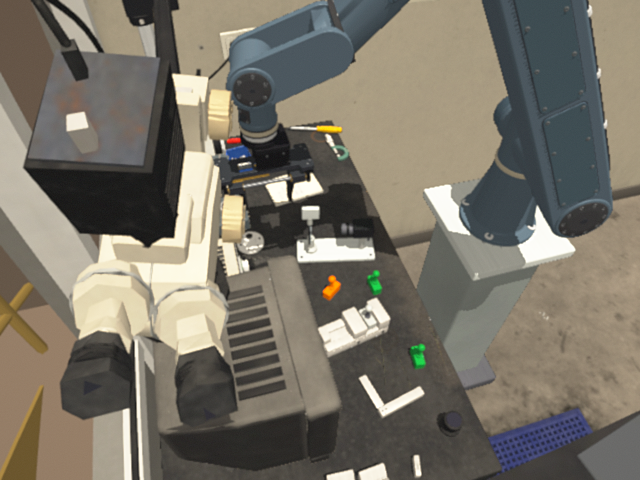

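View pics/wrist0.png

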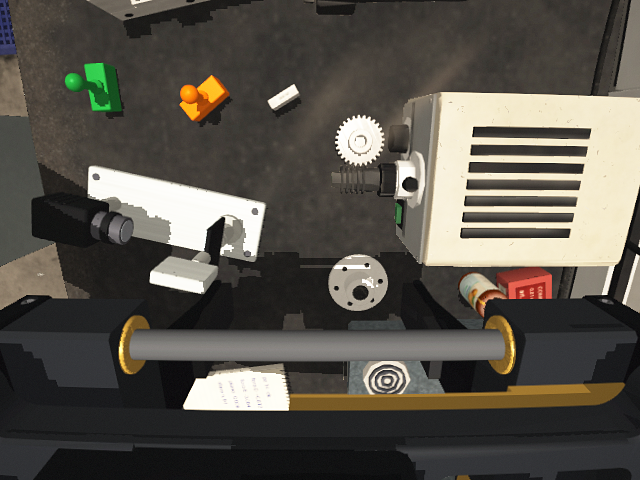

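The scene view shows the vice at about (282,342), the stand plate at (350,275), the mirror at (327,220) and the black camera at (375,250). The green and orange look-alikes are at (351,317), (313,408) and (305,297). The silver ball at (298,325), on the vice, is the one meant. I'll confirm it in a crop and measure.

```bash
python3 - <<'E'
from h import *
s=load('scene');d=load('side');w=load('wrist')
a=cv2.resize(s['pixels'][300:380,220:340],(780,520),interpolation=cv2.INTER_CUBIC)
cv2.imwrite('pics/c1.png',a)
# topdown height map from merged clouds, vice region + stand
img=np.zeros((400,400,3),np.uint8)
def pts(c):
    W=cloud(c);return W.reshape(-1,3),c['pixels'].reshape(-1,3)
for nm,c in (('scene',s),('side',d),('wrist',w)):
    W,col=pts(c)
    k=(W[:,2]>-.05)&(W[:,2]<.2)&(abs(W[:,1])<.5)&(W[:,0]>.2)&(W[:,0]<1.2)
    t=(abs(W[:,2])<.01)&k
    print(nm,t.sum(),np.median(W[t,2]))
    def px(u,v): print(nm,(u,v),np.round(cloud_[v,u],4))
    cloud_=cloud(c)
    if nm=='scene':
        for p in [(298,321),(305,297),(318,325),(270,325),(245,338),(327,204),(327,220),(375,250),(248,267),(268,288),(284,226)]: px(*p)
    if nm=='side':
        for p in [(370,309),(311,212),(355,228)]: px(*p)
    if nm=='wrist':
        for p in [(185,278),(200,290),(120,230),(360,140),(285,97),(358,283),(93,171),(262,208)]: px(*p)
E
```

```text
scene 42897 -0.0003541366590713116
scene (298, 321) [0.4597 0.2339 0.0891]
scene (305, 297) [0.5082 0.1186 0.0229]
scene (318, 325) [0.4403 0.1988 0.0543]
scene (270, 325) [0.5277 0.2177 0.0311]
scene (245, 338) [nan nan nan]
scene (327, 204) [ 0.5231 -0.0108  0.1561]
scene (327, 220) [ 0.5258 -0.0166  0.1129]
scene (375, 250) [0.4071 0.0201 0.1035]
scene (248, 267) [0.662  0.0828 0.0135]
scene (268, 288) [0.5913 0.1197 0.0135]
scene (284, 226) [ 0.6638 -0.0753  0.015 ]
side 32983 -0.0009517766457056844
side (370, 309) [0.4647 0.2389 0.0906]
side (311, 212) [ 0.5262 -0.011   0.1502]
side (355, 228) [0.427  0.0223 0.1013]
wrist 117841 0.0007195815724790285
wrist (185, 278) [ 0.5312 -0.0145  0.1608]
wrist (200, 290) [ 0.5421 -0.0221  0.164 ]
wrist (120, 230) [0.4516 0.0026 0.0958]
wrist (360, 140) [0.6679 0.0759 0.0125]
wrist (285, 97) [0.5929 0.1161 0.0274]
wrist (358, 283) [ 0.6688 -0.0753  0.0323]
wrist (93, 171) [0.3831 0.0457 0.0134]
wrist (262, 208) [0.5637 0.0045 0.0124]
```

View pics/c1.png

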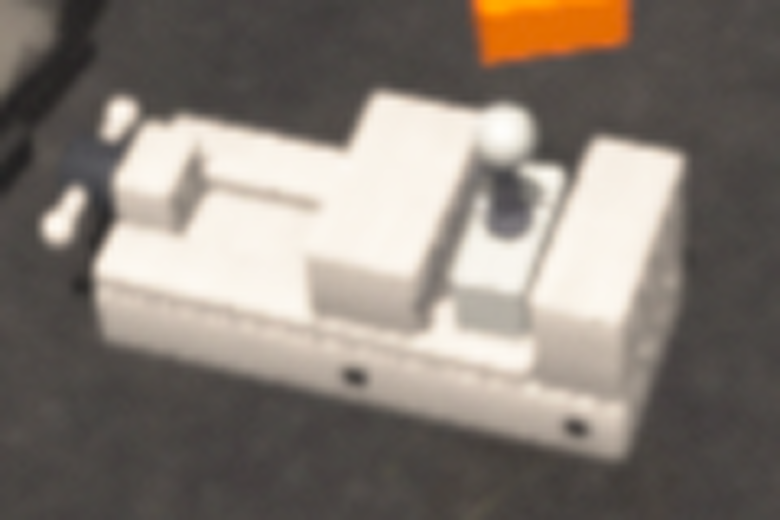

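The crop shows the silver ball block between the jaws. The fixed jaw is at the right (robot side, crop (610,250)) and the loose jaw at (390,200), and the screw handle is at the left (90,170), which is +x. So in the picture the screw end faces away from the robot, against the text. I'll measure this.

```bash
python3 - <<'E'
from h import *
C={n:cloud(load(n)) for n in('scene','side','wrist')}
def sel(ns,x,y,z):
    W=np.concatenate([C[n].reshape(-1,3) for n in ns])
    with np.errstate(all='ignore'):
        k=(W[:,0]>x[0])&(W[:,0]<x[1])&(W[:,1]>y[0])&(W[:,1]<y[1])&(W[:,2]>z[0])&(W[:,2]<z[1])
    return W[k]
def rect(P):
    if len(P)<5: return len(P)
    r=cv2.minAreaRect(P[:,:2].astype(np.float32)*1000); return len(P),np.round(r[0],1),np.round(r[1],1),round(r[2],1),round(P[:,2].mean(),4)
for n in ('scene','side'):
    P=sel([n],(.38,.72),(.14,.32),(.052,.064)); 
    print(n,'jawtops',rect(P)); 
    h,e=np.histogram(P[:,0],bins=np.arange(.38,.64,.01));print(h)
    print(' bed',rect(sel([n],(.38,.72),(.14,.32),(.024,.036))),'all',rect(sel([n],(.38,.72),(.14,.32),(.018,.07))))
    print(' ball',rect(sel([n],(.42,.5),(.2,.28),(.078,.1))),sel([n],(.42,.5),(.2,.28),(.078,.1)).mean(0))
    print(' block',rect(sel([n],(.42,.5),(.18,.28),(.046,.0515))))
for n in C:
    print(n,'fin',rect(sel([n],(.48,.58),(-.06,.03),(.13,.17))), 'fintop',rect(sel([n],(.48,.58),(-.06,.03),(.157,.17))))
    print(' plate',rect(sel([n],(.36,.6),(-.09,.1),(.0085,.0165))))
    print(' lensbody',rect(sel([n],(.34,.48),(-.03,.08),(.06,.11))))
T=sel(['scene','side'],(.3,.8),(.05,.45),(.09,.6))
h,xe,ye=np.histogram2d(T[:,0],T[:,1],bins=[np.arange(.3,.81,.04),np.arange(.05,.46,.04)]);print(h.astype(int))
E
```

```text
scene jawtops (1512, array([524.3, 251.5]), array([206.3, 124.4]), 3.9, np.float64(0.0576))
[  0   0   0   0  99 174 118  39  39  48 146 168 128  20   0   0   0   0
   0   0   0   0 109 320 104]
 bed (986, array([521.4, 256.7]), array([202.2, 118.3]), 2.4, np.float64(0.0294)) all (4139, array([508.9, 241.1]), array([241.3, 180.6]), 5.7, np.float64(0.0437))
 ball (72, array([461.6, 232.3]), array([15.1, 12.1]), 34.9, np.float64(0.0883)) [0.46122409 0.23291785 0.08827975]
 block (242, array([464.7, 230.7]), array([80.4, 60.7]), 10.1, np.float64(0.0494))
side jawtops (688, array([469.9, 232.4]), array([88.8, 59.9]), 9.6, np.float64(0.0566))
[  0   0   0   0  41 104 107  33  30  23  84 114 109  43   0   0   0   0
   0   0   0   0   0   0   0]
 bed (586, array([500.3, 237.3]), array([153.3,  60.6]), 9.8, np.float64(0.0293)) all (1980, array([501.8, 213.9]), array([174.2, 270.1]), 81.1, np.float64(0.0411))
 ball (43, array([466.6, 233.6]), array([13. , 13.5]), 87.8, np.float64(0.0883)) [0.46701192 0.23464316 0.0883339 ]
 block (116, array([471.7, 242.8]), array([70.3, 60.6]), 27.8, np.floa
[... 969 characters left out ...]
[414.9,   7.3]), array([38.9, 77.4]), 76.0, np.float64(0.0975))
[[   0    0    0    0    0    0    0    0    0    0]
 [   0    0    0    0    0    0    0    0    0    0]
 [   0    0    0    0    0    0    0    0    0    0]
 [  64    0    0    0    7    0    0    0    0    0]
 [ 749    0    0    0   31    0    0    0    0    0]
 [1436    0    0    0    0    0    0    0    0    0]
 [1880    0    0    0    0    0    0    0    0    0]
 [2094    0    0  519 1104 1213 1647 1661  346  152]
 [1864    0    0  219 1551 1223 1110 1189  709  687]
 [ 318  384 1565   36  966 2129  939  730  638  715]
 [ 303  516 1931 1697 2482 5057 4182 1378 1240  993]
 [  41   54    7  772  820 1475 3411 6687 4150 2363]]
```

Vice yaw is about +9.7°, and the origin is about (0.509, 0.239) with a gap of about 32 mm. Stand yaw is about −12.6° and the mirror axis is about (0.527, −0.015). Next I'll check the monitor clearance and work out the first move.

```bash
cat >> h.py <<'E'
from scipy.spatial.transform import Rotation as Ro
def goal(xyz,yaw):   # fingertip position, tool-x heading in world (rad), tool down
    o=get_obs(); R0=Ro.from_quat(o['tool_rot'])
    x=np.array([np.cos(yaw),np.sin(yaw),0]);z=np.array([0,0,-1.]);R1=Ro.from_matrix(np.stack([x,np.cross(z,x),z],1))
    t=np.array(xyz)-z*0.182
    print('shift u',np.round(R0.inv().apply(t-o['position'])/.04,3),'rotvec',np.round((R0.inv()*R1).as_rotvec(),3))
E
python3 - <<'E'
from h import *
C={n:cloud(load(n)) for n in('scene','side')}
W=np.concatenate([c.reshape(-1,3) for c in C.values()])
for y in np.arange(.1,.4,.03):
    k=(W[:,1]>y)&(W[:,1]<y+.03)&(W[:,2]>.1)&(W[:,0]>.5)&(W[:,0]<.9); P=W[k]
    if len(P): print(round(y,2),np.round([np.percentile(P[:,0],1),P[:,2].max()],3),[ (z,round(P[(P[:,2]>z)&(P[:,2]<z+.06),0].min(),3)) for z in (.1,.16,.22,.28) if ((P[:,2]>z)&(P[:,2]<z+.06)).any()])
a=np.radians(9.7);d=np.array([np.cos(a),np.sin(a)]);V=np.array([.509,.239])
p=V+d*.024
goal([*p,.14],np.pi+a)
goal([*p,.04],np.pi+a)
q=V+d*(-.007-.0095+.0015+.010)
print(p,d)
E
```

```text
0.1 [0.673 0.592] []
0.13 [0.675 0.604] []
0.16 [0.684 0.698] [(0.22, np.float64(0.652))]
0.19 [0.609 0.724] [(0.1, np.float64(0.608)), (0.16, np.float64(0.609)), (0.22, np.float64(0.607)), (0.28, np.float64(0.644))]
0.22 [0.61  0.747] [(0.1, np.float64(0.616)), (0.16, np.float64(0.617)), (0.22, np.float64(0.608)), (0.28, np.float64(0.643))]
0.25 [0.611 0.769] [(0.1, np.float64(0.615)), (0.16, np.float64(0.615)), (0.22, np.float64(0.609)), (0.28, np.float64(0.733))]
0.28 [0.611 0.781] [(0.1, np.float64(0.614)), (0.16, np.float64(0.614)), (0.22, np.float64(0.609)), (0.28, np.float64(0.731))]
0.31 [0.61  0.595] [(0.1, np.float64(0.612)), (0.16, np.float64(0.612)), (0.22, np.float64(0.608)), (0.28, np.float64(0.658))]
0.34 [0.611 0.767] [(0.1, np.float64(0.612)), (0.16, np.float64(0.612)), (0.22, np.float64(0.608)), (0.28, np.float64(0.643))]
0.37 [0.612 0.812] [(0.16, np.float64(0.616)), (0.22, np.float64(0.608)), (0.28, np.float64(0.639))]
0.4 [0.625 0.806] [(0.16, np.float64(0.853)), (0.22, np.float64(0.61)), (0.28, np.float64(0.63))]
shift u [ 6.073 -2.299  2.055] rotvec [-1.00e-03 -2.00e-03 -1.74e+00]
shift u [ 6.073 -2.295  4.555] rotvec [-1.00e-03 -2.00e-03 -1.74e+00]
[0.53265688 0.24304375] [0.98570347 0.16848938]
```

Emit:
move_arm(
  commands=[
    [[0, -0.2, 0, 0, 0, -0.175], [0, -0.5, 0, 0, 0, -0.35], [0.5, -1, 0, 0, 0, -0.525], [1.2, -1.5, 0, 0, 0, -0.7], [2, -2, 0, 0, 0, -0.875], [2.8, -2.3, 0, 0, 0, -1.05], [3.6, -2.3, 0, 0, 0, -1.225], [4.4, -2.3, 0, 0, 0, -1.4], [5.2, -2.3, 0.2, 0, 0, -1.575], [5.8, -2.3, 0.8, 0, 0, -1.74], [6.07, -2.3, 1.3, 0, 0, -1.74], [6.07, -2.3, 1.8, 0, 0, -1.74]],
  ],
  claw=1,
  squeeze=10,
)

```text
time: 1.65
position: [0.5327, 0.2439, 0.3318]
tool_rot: [-0.085, 0.996, 0.0, -0.0]
ft_force: [0.4, 0.1, -0.4]
grip_width: 0.0006
grip_force: 0.0
```

```bash
python3 - <<'E'
from h import *
c=snap('wrist');s=snap('scene');d=snap('side')
W=np.concatenate([cloud(c).reshape(-1,3),cloud(d).reshape(-1,3)])
a=np.radians(9.7);dd=np.array([np.cos(a),np.sin(a)]);V=np.array([.509,.239]);n=np.array([-dd[1],dd[0]])
l=(W[:,:2]-V)@dd;m=(W[:,:2]-V)@n
for z0,z1 in((.053,.063),(.04,.05),(.025,.035)):
  k=(abs(m)<.04)&(abs(l)<.1)&(W[:,2]>z0)&(W[:,2]<z1)
  h,e=np.histogram(l[k]*1000,bins=np.arange(-96,96,4));print(z0,len(m[k]),m[k].min(),m[k].max());print([(int(b),int(x)) for b,x in zip(e,h) if x])
cv2.imwrite('pics/m1.png',np.hstack([cv2.resize(c['pixels'],(400,300)),cv2.resize(s['pixels'][180:400,180:420],(400,300))]))
E
```

```text
0.053 7380 -0.03230544520881704 0.02943489352157013
[(-88, 365), (-84, 600), (-80, 538), (-76, 527), (-72, 533), (-68, 523), (-64, 357), (-60, 26), (-56, 81), (-52, 54), (-48, 75), (-44, 67), (-40, 34), (-36, 2), (-32, 405), (-28, 492), (-24, 434), (-20, 475), (-16, 445), (-12, 430), (-8, 460), (-4, 429), (0, 23), (4, 5)]
0.04 949 -0.03225044284859856 0.029721278059505033
[(-84, 2), (-80, 4), (-76, 3), (-72, 3), (-68, 5), (-64, 8), (-60, 21), (-56, 2), (-52, 6), (-48, 3), (-44, 7), (-40, 7), (-36, 91), (-32, 160), (-28, 4), (-24, 3), (-20, 2), (-16, 3), (-12, 4), (-8, 4), (-4, 2), (0, 23), (4, 5), (44, 139), (48, 137), (52, 145), (56, 114), (60, 20), (64, 18), (68, 1), (72, 2), (76, 1)]
0.025 4222 -0.0326348729922265 0.030398896533698545
[(-88, 1), (-84, 1), (-80, 2), (-76, 4), (-72, 2), (-68, 3), (-64, 40), (-60, 237), (-56, 85), (-52, 88), (-48, 83), (-44, 95), (-40, 103), (-36, 217), (-32, 51), (-28, 5), (-24, 3), (-20, 6), (-16, 2), (-12, 5), (-8, 4), (-4, 5), (0, 17), (4, 109), (8, 229), (12, 234), (16, 234), (20, 213), (24, 232), (28, 216), (32, 220), (36, 205), (40, 217), (44, 314), (48, 196), (52, 208), (56, 191), (60, 122), (64, 16), (68, 4), (72, 3)]
```

View pics/m1.png

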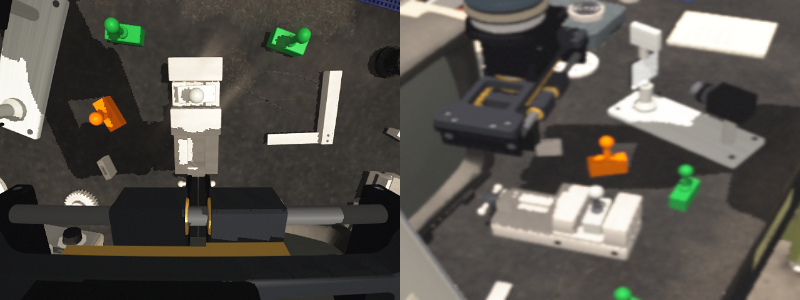

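The view from above matches: the ball (195,97 in the left half) is between the jaws, with the loose jaw below it at (197,120). Now I'll lower between the jaw back and the boss.

Emit:
move_arm(
  commands=[
    [[0, 0, 0.7, 0, 0, 0], [0, 0, 1.5, 0, 0, 0], [0, 0, 2.2, 0, 0, 0], [0, 0, 2.7, 0, 0, 0], [0, 0, 2.75, 0, 0, 0], [0, 0, 2.75, 0, 0, 0]],
  ],
)

```text
time: 2.55
position: [0.5336, 0.2428, 0.2238]
tool_rot: [-0.084, 0.996, 0.0, 0.001]
ft_force: [0.1, -0.1, 0.3]
grip_width: 0.0004
grip_force: 0.0
```

Emit:
move_arm(
  commands=[
    [[0.05, 0, 0, 0, 0, 0], [0.1, 0, 0, 0, 0, 0], [0.16, 0, 0, 0, 0, 0], [0.22, 0, 0, 0, 0, 0], [0.28, 0, 0, 0, 0, 0], [0.34, 0, 0, 0, 0, 0], [0.4, 0, 0, 0, 0, 0], [0.45, 0, 0, 0, 0, 0], [0.5, 0, 0, 0, 0, 0], [0.5, 0, 0, 0, 0, 0]],
  ],
)

```text
time: 3.8
position: [0.5134, 0.2395, 0.2228]
tool_rot: [-0.085, 0.996, 0.0, 0.0]
ft_force: [3.0, -0.8, -0.4]
grip_width: 0.0005
grip_force: 1.6
```

Emit:
move_arm(
  commands=[
    [[0.04, 0, 0, 0, 0, 0], [0.08, 0, 0, 0, 0, 0], [0.12, 0, 0, 0, 0, 0], [0.15, 0, 0, 0, 0, 0], [0.15, 0, 0, 0, 0, 0], [0.15, 0, 0, 0, 0, 0]],
  ],
)

```text
time: 4.55
position: [0.5094, 0.2387, 0.223]
tool_rot: [-0.084, 0.996, 0.0, 0.003]
ft_force: [8.2, 0.8, -5.3]
grip_width: 0.0009
grip_force: 4.0
```

Emit:
move_arm(
  commands=[
    [[0.03, 0, 0, 0, 0, 0], [0.06, 0, 0, 0, 0, 0], [0.09, 0, 0, 0, 0, 0], [0.09, 0, 0, 0, 0, 0], [0.09, 0, 0, 0, 0, 0]],
  ],
)

```text
time: 5.18
position: [0.5081, 0.2384, 0.2232]
tool_rot: [-0.084, 0.996, 0.001, 0.007]
ft_force: [12.7, 1.7, -9.4]
grip_width: 0.0007
grip_force: 6.4
```

```bash
python3 - <<'E'
from h import *
o=get_obs();print(o['position'],o['ft_force'])
c=snap('wrist');d=snap('side')
W=np.concatenate([cloud(c).reshape(-1,3),cloud(d).reshape(-1,3)])
a=np.radians(9.7);dd=np.array([np.cos(a),np.sin(a)]);V=np.array([.509,.239]);n=np.array([-dd[1],dd[0]])
l=(W[:,:2]-V)@dd;m=(W[:,:2]-V)@n
for z0,z1 in((.053,.063),(.03,.0535),(.078,.096)):
  k=(abs(m)<.03)&(l>-.1)&(l<0.04)&(W[:,2]>z0)&(W[:,2]<z1)
  h,e=np.histogram(l[k]*1000,bins=np.arange(-96,40,4));print([(int(b),int(x)) for b,x in zip(e,h) if x])
  if z0>.07: print('ball',W[k].mean(0),W[k].min(0),W[k].max(0))
cv2.imwrite('pics/m2.png',np.hstack([cv2.resize(c['pixels'][120:320,200:440],(400,333)),cv2.resize(d['pixels'][270:370,310:430],(400,333))]))
E
```

```text
[0.50809743 0.23842832 0.22322378] [12.70927605  1.65988122 -9.40772272]
[(-88, 1032), (-84, 1478), (-80, 1548), (-76, 1515), (-72, 1436), (-68, 1386), (-64, 747), (-60, 421), (-56, 371), (-52, 178), (-48, 142), (-44, 685), (-40, 858), (-36, 1075), (-32, 1124), (-28, 1076), (-24, 1076), (-20, 1053), (-16, 999), (-12, 541), (-8, 17), (-4, 18), (0, 20), (4, 18), (8, 1)]
[(-84, 7), (-80, 1), (-76, 1), (-64, 237), (-60, 808), (-56, 673), (-52, 635), (-48, 556), (-44, 618), (-8, 3), (-4, 4), (0, 80), (4, 224), (8, 4), (12, 10), (16, 12), (20, 10), (24, 11), (28, 11), (32, 13)]
[(-60, 452), (-56, 581), (-52, 445), (-48, 178), (-12, 316), (-4, 5), (0, 165), (4, 218), (8, 101)]
ball [0.47366445 0.23234637 0.08997259] [0.45013517 0.22158474 0.07807381] [0.52007526 0.24515392 0.09597955]
```

View pics/m2.png

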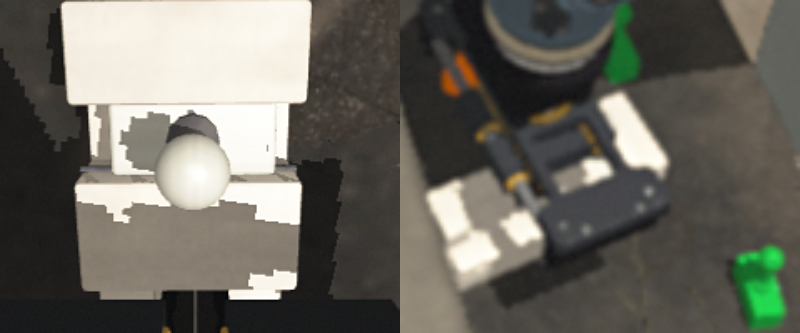

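```bash
python3 - <<'E'
from h import *
c=load('wrist')
a=np.radians(9.7);dd=np.array([np.cos(a),np.sin(a)]);V=np.array([.509,.239])
L=lambda u,v,z: round(1000*float((onz(c,u,v,z)[:2]-V)@dd),1)
u=200+120*.6
for name,r,z in (('fixed outer',1,.058),('fixed inner',103,.058),('block far-from-jaw',105,.052),('block front',174,.052),('jaw front',182,.058),('jaw back',291,.058)):
    print(name,L(u,120+r*.6,z))
col=c['pixels'][110:310,int(u)].astype(int).sum(1)//3;print(col.tolist())
E
```

```text
fixed outer -86.1
fixed inner -61.9
block far-from-jaw -60.6
block front -42.0
jaw front -41.5
jaw back -10.2
[56, 56, 53, 56, 55, 55, 54, 54, 51, 68, 161, 234, 237, 237, 238, 238, 237, 237, 237, 238, 238, 239, 239, 240, 240, 241, 240, 240, 240, 240, 240, 240, 241, 240, 240, 240, 237, 237, 236, 237, 238, 237, 237, 237, 237, 238, 237, 237, 237, 236, 236, 237, 237, 236, 236, 235, 235, 235, 236, 235, 236, 235, 235, 237, 237, 237, 237, 239, 239, 238, 238, 238, 180, 237, 245, 246, 246, 246, 247, 245, 246, 245, 245, 245, 246, 246, 247, 250, 187, 183, 183, 185, 183, 181, 184, 118, 111, 251, 245, 244, 245, 245, 245, 245, 245, 245, 245, 243, 242, 242, 241, 241, 240, 237, 225, 140, 142, 148, 147, 152, 195, 242, 238, 242, 242, 243, 243, 243, 241, 240, 241, 240, 240, 240, 241, 242, 244, 246, 245, 242, 241, 244, 250, 118, 127, 129, 129, 128, 128, 129, 130, 131, 133, 132, 131, 132, 129, 128, 127, 129, 128, 128, 127, 126, 126, 124, 125, 124, 126, 128, 129, 127, 127, 124, 125, 125, 127, 127, 127, 127, 126, 127, 127, 127, 128, 134, 134, 137, 140, 134, 16, 25, 27, 25, 26, 24, 27, 25, 26, 26]
```

The measured gap is 20.4 mm. I'll give one firmer push to be sure, then back off and raise.

Emit:
move_arm(
  commands=[
    [[0.05, 0, 0, 0, 0, 0], [0.12, 0, 0, 0, 0, 0], [0.18, 0, 0, 0, 0, 0], [0.18, 0, 0, 0, 0, 0], [0.18, 0, 0, 0, 0, 0]],
  ],
)

```text
time: 5.9
position: [0.5055, 0.2379, 0.224]
tool_rot: [-0.084, 0.996, 0.002, 0.015]
ft_force: [21.3, 3.0, -14.6]
grip_width: 0.0005
grip_force: 10.7
```

Emit:
move_arm(
  commands=[
    [[-0.2, 0, 0, 0, 0, 0], [-0.5, 0, 0, 0, 0, 0], [-0.5, 0, -1, 0, 0, 0], [-0.5, 0, -2.5, 0, 0, 0], [-0.5, 0, -4, 0, 0, 0], [-0.5, 0, -4.5, 0, 0, 0], [-0.5, 0, -4.5, 0, 0, 0]],
  ],
  claw=-0.3,
)

```text
time: 6.78
position: [0.5154, 0.2399, 0.404]
tool_rot: [-0.085, 0.996, 0.0, -0.0]
ft_force: [-0.1, 0.4, 0.0]
grip_width: 0.0551
grip_force: 0.0
```

```bash
python3 - <<'E'
from h import *
B=[]
for n in('wrist','side','scene'):
    c=snap(n);W=cloud(c).reshape(-1,3)
    k=(W[:,2]>.079)&(W[:,2]<.097)&(abs(W[:,0]-.46)<.025)&(abs(W[:,1]-.232)<.025);P=W[k]
    if len(P)>10:
        from scipy.optimize import least_squares
        r=least_squares(lambda b:np.linalg.norm(P-b,axis=1)-.008,[.46,.231,.085],loss='soft_l1',f_scale=.001);print(n,len(P),r.x.round(4));B.append(r.x)
    if n!='side':
        k=(W[:,2]>.053)&(W[:,2]<.063)&(abs(W[:,0]-.46)<.06)&(abs(W[:,1]-.23)<.045)
        print(' jawtops',cv2.minAreaRect(W[k][:,:2].astype(np.float32)*1000))
b=np.mean(B,0)[:2];M=np.array([.527,-.0155]);ys=np.radians(-12.6)
ab=np.arctan2(*(b-M)[::-1]);al=np.pi+ys;print('ball ang',np.degrees(ab),'normal',np.degrees((ab+al)/2),'turn',(ab-al)/2)
goal([*M,.19],al);goal([*M,.134],al);print(get_obs()['q'])
cv2.imwrite('pics/m3.png',c['pixels'][180:400,200:440])
E
```

```text
wrist 287 [0.458  0.2293 0.0857]
 jawtops ((461.56793212890625, 228.34152221679688), (75.62158966064453, 60.1672248840332), 10.018086433410645)
side 45 [0.4614 0.2315 0.0835]
scene 73 [0.4585 0.229  0.0843]
 jawtops ((462.37347412109375, 229.48065185546875), (75.66140747070312, 61.99267578125), 10.475987434387207)
ball ang 105.41944999016216 normal 136.40972499508106 turn -0.5408823349343369
shift u [ 0.782 -6.339  0.726] rotvec [-0.001 -0.005  0.389]
shift u [ 0.774 -6.339  2.126] rotvec [-0.001 -0.005  0.389]
[ 2.38933665e-01  4.56794653e-01  1.57983718e+00 -3.30881437e-05
  1.11053003e+00 -1.50112934e+00]
```

The block is clamped: jaw-top length is 75.6 mm (77 expected), and the ball is at (0.459, 0.229, 0.085). Going over the fin.

Emit:
move_arm(
  commands=[
    [[0.1, -0.8, 0, 0, 0, 0.1], [0.2, -2, 0, 0, 0, 0.2], [0.4, -3.3, 0, 0, 0, 0.3], [0.6, -4.6, 0, 0, 0, 0.389], [0.75, -5.8, 0, 0, 0, 0.389], [0.78, -6.34, 0.3, 0, 0, 0.389], [0.78, -6.34, 0.72, 0, 0, 0.389], [0.78, -6.34, 0.72, 0, 0, 0.389]],
  ],
)

```text
time: 7.92
position: [0.5273, -0.0155, 0.3711]
tool_rot: [0.11, 0.994, 0.001, -0.004]
ft_force: [0.8, 0.2, 0.6]
grip_width: 0.0564
grip_force: 0.0
```

```bash
python3 - <<'E'
from h import *
c=snap('wrist');s=snap('scene')
for n,q in(('wrist',c),('scene',s)):
    W=cloud(q).reshape(-1,3);k=(W[:,2]>.155)&(W[:,2]<.167)&(abs(W[:,0]-.527)<.035)&(abs(W[:,1]+.015)<.035)
    if k.sum()>9: print(n,k.sum(),cv2.minAreaRect(W[k][:,:2].astype(np.float32)*1000))
print(get_obs()['position'])
cv2.imwrite('pics/m4.png',np.hstack([cv2.resize(c['pixels'],(400,300)),cv2.resize(s['pixels'][150:300,240:440],(400,300))]))
E
```

```text
wrist 1093 ((524.7979125976562, -17.21131134033203), (9.75025463104248, 39.6098518371582), 76.98062133789062)
scene 92 ((526.6968994140625, -15.54818344116211), (12.878440856933594, 38.5968017578125), 81.0905532836914)
[ 0.52809549 -0.01501595  0.37294055]
```

View pics/m4.png

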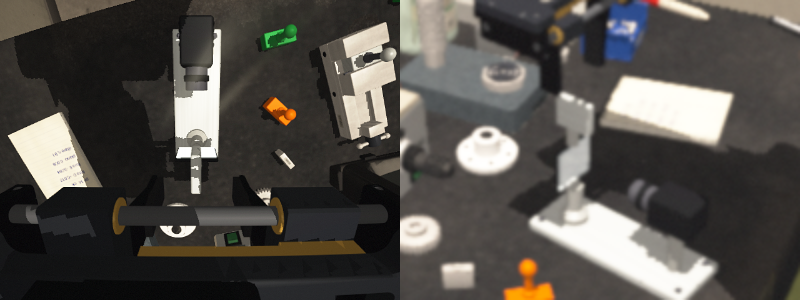

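The fin (195,170 in the left half) lies between the open fingers, in line with the tool. Lowering and gripping.

Emit:
move_arm(
  commands=[
    [[0, 0, 0.5, 0, 0, 0], [0, 0, 1.0, 0, 0, 0], [0, 0, 1.4, 0, 0, 0], [0, 0, 1.42, 0, 0, 0], [0, 0, 1.42, 0, 0, 0]],
  ],
)

```text
time: 8.65
position: [0.5286, -0.0149, 0.3178]
tool_rot: [0.109, 0.994, -0.0, 0.0]
ft_force: [0.4, 0.6, 0.3]
grip_width: 0.0568
grip_force: 0.0
```

Emit:
move_arm(
  commands=[
    [[0, 0, 0, 0, 0, 0], [0, 0, 0, 0, 0, 0], [0, 0, 0, 0, 0, 0], [0, 0, 0, 0, 0, 0], [0, 0, 0, 0, 0, 0], [0, 0, 0, 0, 0, 0]],
  ],
  claw=1,
  squeeze=10,
)

```text
time: 9.4
position: [0.5282, -0.0167, 0.3171]
tool_rot: [0.109, 0.994, -0.002, -0.0]
ft_force: [-2.6, -8.2, 0.3]
grip_width: 0.0102
grip_force: 10.0
```

Emit:
move_arm(
  commands=[
    [[0, -0.04, 0, 0, 0, 0], [0, -0.04, 0, 0, 0, 0.1], [0, -0.04, 0, 0, 0, 0.2], [0, -0.04, 0, 0, 0, 0.3], [0, -0.04, 0, 0, 0, 0.4], [0, -0.04, 0, 0, 0, 0.48], [0, -0.04, 0, 0, 0, 0.54], [0, -0.04, 0, 0, 0, 0.54], [0, -0.04, 0, 0, 0, 0.54]],
  ],
)

```text
time: 10.52
position: [0.5277, -0.0178, 0.3172]
tool_rot: [0.37, 0.929, -0.001, -0.0]
ft_force: [-2.3, -5.8, 1.1]
grip_width: 0.01
grip_force: 10.0
```

```bash
python3 - <<'E'
from h import *
s=snap('scene');c=snap('wrist')
R=Ro.from_quat(get_obs()['tool_rot']).as_matrix();o=get_obs();print('tool x heading',np.degrees(np.arctan2(R[1,0],R[0,0])),o['position'],o['ft_force'],o['grip_force'],o['moment'])
for n,q in(('wrist',c),('scene',s)):
    W=cloud(q).reshape(-1,3);k=(W[:,2]>.06)&(W[:,2]<.1065)&(np.hypot(W[:,0]-.527,W[:,1]+.016)<.032);P=W[k]
    print(n,len(P))
    if len(P)>30:
        r=cv2.minAreaRect(P[:,:2].astype(np.float32)*1000);v=cv2.fitLine(P[:,:2].astype(np.float32),cv2.DIST_HUBER,0,.01,.001).ravel();print(r,'normal heading',np.degrees(np.arctan2(v[1],v[0]))%180+90, v)
    k=(W[:,2]>.155)&(W[:,2]<.167)&(np.hypot(W[:,0]-.527,W[:,1]+.016)<.03);P=W[k]
    if len(P)>20: print(' fin',cv2.minAreaRect(P[:,:2].astype(np.float32)*1000))
cv2.imwrite('pics/m5.png',np.hstack([cv2.resize(c['pixels'],(400,300)),cv2.resize(s['pixels'][150:300,240:440],(400,300))]))
E
```

```text
tool x heading 136.534280127817 [ 0.52770514 -0.01783417  0.31716305] [-1.22038634 -5.60195482  0.96424178] 10.000105356011773 [-0.90289251  0.34637421  0.06690607]
wrist 1532
((524.89306640625, -16.89930534362793), (51.81556701660156, 6.794201850891113), 46.296875) normal heading 136.58472 [ 0.6872812   0.72639143  0.5253444  -0.01739337]
 fin ((520.139892578125, -11.883539199829102), (24.0457706451416, 22.953542709350586), 2.6972146034240723)
scene 420
((528.4071044921875, -16.862091064453125), (51.709014892578125, 9.679583549499512), 44.11408996582031) normal heading 135.49692 [ 0.7009475   0.71321285  0.52888906 -0.0160681 ]
 fin ((524.929931640625, -13.324432373046875), (30.49818229675293, 34.004234313964844), 59.90089797973633)
```

View pics/m5.png

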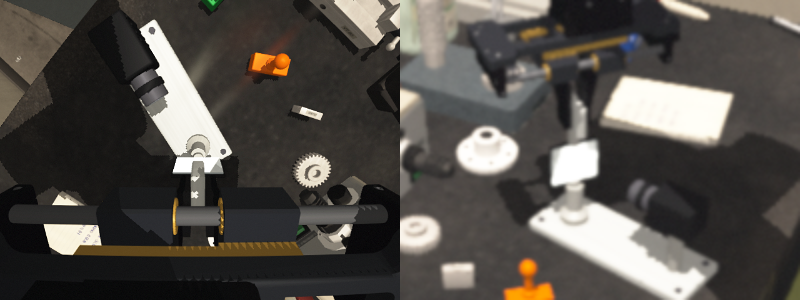

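The mirror normal measures about 136.5° (needed: 136.4°), gripped at 10 N. I'll let it settle and hand in.

Emit:
move_arm(
  commands=[
    [[0, 0, 0, 0, 0, 0], [0, 0, 0, 0, 0, 0], [0, 0, 0, 0, 0, 0], [0, 0, 0, 0, 0, 0]],
  ],
)

```text
time: 11.12
position: [0.5277, -0.0178, 0.3172]
tool_rot: [0.37, 0.929, -0.001, -0.0]
ft_force: [-1.8, -5.6, 1.1]
grip_width: 0.0095
grip_force: 10.0
```

```bash
python3 -c "
from rig import *
print(hand_in())"
```

```text
the job is handed in; nothing more can be done
None
```

I closed the vice on the ball block (measured jaw gap about 20.4 mm), turned the mirror to about 136.5° (136.4° needed), and handed the job in at about 11 s while still gripping the fin at 10 N; the hand-in gave no verdict.

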